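# Open the swing bolt of a glue-up hold-down

### The job

The glue on the single dark brown block has dried. On the hold-down that clamps it, loosen the brass wing nut about a quarter turn counter-clockwise (seen from above), then swing its hinged bolt out of the slotted lug, away from the block, so that it hangs out clear, and let go. Leave the other hold-down, over the paler stack of two offcuts, tight: its glue is still wet.

Things in the scene. Friction and masses are not known exactly. Their poses are not given: they have to be found in the camera images.
- dark_holddown: hold-down on the single dark brown block (38x60x30; all mm): fixed wooden base 116x84x34, blue strap (top z 76) from rear fork to front lug (top z 84). Origin on the table under the upright bolt; z up; x level, towards block and fork (ends at 128). Bolt's hinge pin along y, 20 above the origin; the slot opens and the bolt swings out to -x, to a stop at 1.3 rad; falls by itself past 0.4 rad
- dark_wings (a point): grip centre of the brass wing nut on that bolt: wings 11 mm thick, 52 across, 31 tall. On the bolt axis, 89 mm from the hinge pin (109 above the table as found), 11 below the wing tops, 21 above the top of a steel washer 20 mm wide. y axis: along the wings (across the strap as found, so fingers close along x); z axis: along the bolt, away from its hinge
- dark_nut (a joint): turn of that wing nut, rad: 0 tight (as found), growing counter-clockwise seen from above to a stop at 1.75; takes about 0.06 N m and stays where left. It rises 4 mm along the bolt per rad; until about 1 rad its washer sits behind a small lip on the lug and the bolt cannot swing out
- pale_nut (a joint): turn of the wing nut on the other, alike hold-down, which clamps a stack of two paler offcuts: 0 tight (as found), growing counter-clockwise; leave it tight. The two stand side by side, bolts at least 0.18 m apart; either may be the left one

How it is judged:
On the way, in this order (a step that is already met when the one before it is completed fails the run):
1. the dark block's wing nut is loosened (more than 1.05 rad) with its bolt still upright in the slot (within 0.25 rad) (value of joint dark_nut above 1.05 rad and angle between dark_wings's own z axis and vertical below 0.25 rad), for 0.1 s.
2. its bolt is swung out of the lug by more than 0.8 rad (angle between dark_wings's own z axis and vertical above 0.8 rad), for 0.1 s.
At the end, for the whole second after the job is handed in: the dark block's bolt hangs out of the slot, more than 0.8 rad (46 degrees) from upright, its wing nut still loosened (more than 0.8 rad), and the other hold-down's nut still tight (within 0.2 rad) (angle between dark_wings's own z axis and vertical above 0.8 rad and value of joint dark_nut above 0.8 rad and value of joint pale_nut below 0.2 rad); the robot touches nothing.
It fails at once if the other hold-down's wing nut is turned (more than 0.2 rad) (value of joint pale_nut above 0.2 rad).
It also fails if it takes over 35 s, if anything falls off the work surface, if the arm or the gripper's body presses on something with over 40 N, if the wrist force passes 120 N, or if a joint passes its speed limit or range.

### The arm

A 7-joint arm with a two-finger parallel gripper is mounted at the origin on a cart in front of the work surface, level with it; the furniture and walls round the work are solid. World frame = base frame: x ahead of the robot, y to its left, z up, the work surface at z = 0. Lengths are in m, angles in rad, forces in N, time in s.
With the tool pointing down it reaches from about 0.35 to 0.775 m from the base axis. Payload 3.1 kg.
Tool frame: the origin (TCP) lies between the finger pads; the fingertips stand 17 mm ahead of it and the grasp point (between the pads) lies 2 mm behind it; z points along the fingers, y is the line along which they close (so a half turn about z gives the same grasp; the last joint's range is limited). The gripper opens to 85 mm and grips with 20 to 120 N. Pads are 22 mm wide; open, the fingers measure 114 mm over their backs; the gripper's body (76 mm by 85 mm) begins 54 mm behind the grasp point. The pads swing forward as they close: fully open they stand 13 mm farther back than shut.
Start: joints at [-1.331, 0.311, 0.014, 1.512, -0.004, 1.319, -0.027], TCP at [0.153, 0.528, 0.248] pointing down, gripper open.
Joint ranges: [-2.7, 2.7], [-0.3, 1.91], [-1.27, 1.3], [0.12, 2.57], [-1.44, 4.58], [0.2, 2.03], [-3.05, 3.05]. Speed limits (rad/s): [2.79, 2.79, 3.14, 3.14, 3.14, 3.14, 3.14].

### API

Orientations are given as a unit quaternion [x, y, z, w].
In Python, from workcell import robot gives the robot as it stands.
- The arm moves only by the shell command python3 -m jog 'ROWS' [FORCE]. ROWS is JSON, a list of rows, each a list of 3 entries, a list of its own where there are three numbers: the opening in per cent of the stroke, from 0 (shut) to 100 (fully open), then the shift along the tool's x, y, z in units of 25 mm (1.0 is 25 mm), then the turn, a rotation vector about the tool's x, y, z in units of 6 degrees (1.0 is 6 degrees). In form: [[jaw, [x, y, z], [rx, ry, rz]], ...]. A call has 1 to 12 rows; each row shifts and turns the commanded pose from where the row before left it, along the tool's axes as they then stand; what a row does not reach is not made up. A row lasts 1/10 s, in which the tool goes at most 50 mm and 8.59 degrees, less where a joint would pass 70% of its speed; a pose out of reach is approached as far as the arm can. A call is refused whole if a number of a shift passes 1 or a number of a turn 1, either way. A call with a gripper value outside its range is refused whole. The fingers move at their own pace and stop on an object; FORCE is the grip in N (left out, the last holds). Time passes only in rows, so rows that do not move let the fingers close. It gives the time, the measured TCP pose, the force, the opening and the grip force at its end, in the units of the state.
- robot.state(): the state, without advancing time (a new reading comes with each control period).
- robot.get_image(name): name is "side" or "top" or "wrist"; returns a dict with "image" (420x560x3 uint8, blue, green, red), "z_map" (420x560 float32, m along the optical axis (not along the pixel's ray), 0 where there is no reading), "fx", "fy", "cx", "cy" (pixels), "rvec" (rotation vector, rad) and "tvec" (3), from world to camera coordinates, as OpenCV has them. Camera axes: x right, y down, z forward; pixel columns grow to the right and rows downward; lengths in m; the calibration is good to about 2 mm. A picture is of the moment at which its call begins.
- robot.finish_job(): hands the job in; it is judged then, once.
The state is a dict: "t": time; "joints": joint angles; "qd": joint speeds; "joint_torque": joint torques, N m; "eef_pos": TCP position; "tcp_rot": TCP orientation; "contact_force": force on the tool from outside, world axes, zero at the start; "torque": the same for the moment, N m; "finger_gap": finger opening in m; "grip_force": force on a finger pad.
Only numpy, scipy, OpenCV 4.12 (cv2) and the standard library are available. Lean on these libraries where they do the work, as an engineer would, in place of code of your own. Each camera call takes 0.05 s, during which the arm holds its last target. There are 200 camera calls.

## Working session

There is one attempt and no reset: what is moved stays moved. The work goes in short steps, Python scripts to look and compute and a shell command to move; the robot and the scene stay as the last step left them, time stands still between calls to the robot, and variables do not carry over. Pictures are saved under pics/ and viewed, at most 10 in all, crops included, and the job is handed in when it is done.

```bash
mkdir -p pics; cat > h.py <<'E'
import numpy as np,cv2
from workcell import robot
from scipy.spatial.transform import Rotation as R
def cloud(d):
    z=d["z_map"];v,u=np.indices(z.shape)
    p=np.stack([(u-d["cx"])/d["fx"]*z,(v-d["cy"])/d["fy"]*z,z],-1)
    Rm=cv2.Rodrigues(np.array(d["rvec"],float))[0]
    return (p-np.array(d["tvec"]).ravel())@Rm
E
python3 - <<'E'
from h import *
a=robot.get_image("top");b=robot.get_image("side")
cv2.imwrite("pics/top.png",a["image"]);cv2.imwrite("pics/side.png",b["image"])
np.savez("top.npz",**{k:np.array(v) for k,v in a.items()})
s=robot.state();print(s)
print(R.from_quat(s["tcp_rot"]).as_matrix())
E
```

```text
{'t': 0.1, 'joints': array([-1.33069838,  0.31163039,  0.01397925,  1.512957  , -0.00439418,
        1.31921275, -0.02719373]), 'qd': array([-1.37973371e-04, -2.60882989e-05,  2.37083819e-03, -3.69384104e-03,
       -5.46418163e-04, -1.15675800e-03, -1.03933963e-03]), 'joint_torque': array([ 6.36759160e-04, -3.80860949e+01,  1.46637722e-01, -2.31236869e+01,
        1.24120610e-02,  8.27351381e-03,  6.54063001e-06]), 'eef_pos': array([0.15274653, 0.52768824, 0.2473137 ]), 'tcp_rot': array([ 1.40385099e-01,  9.90096379e-01, -1.08311925e-03, -1.07226864e-04]), 'contact_force': array([ 1.16638981, -0.35632895,  0.02749865]), 'torque': array([-0.03074738, -0.02223648, -0.04993194]), 'grip_force': 0.0, 'finger_gap': 0.08502241919274209}
[[-9.60584025e-01  2.77989324e-01 -5.16437467e-04]
 [ 2.77989789e-01  9.60581702e-01 -2.11467879e-03]
 [-9.17777468e-05 -2.17489101e-03 -9.99997631e-01]]
```

View pics/top.png

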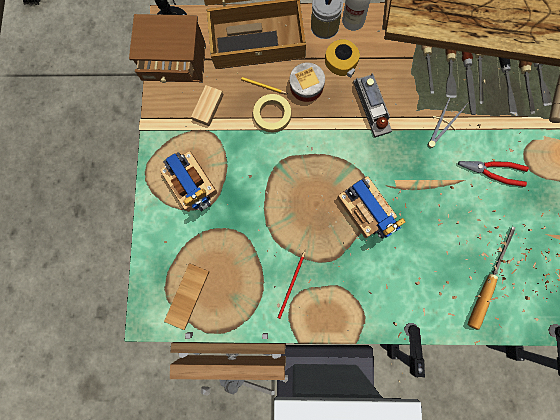

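View pics/side.png

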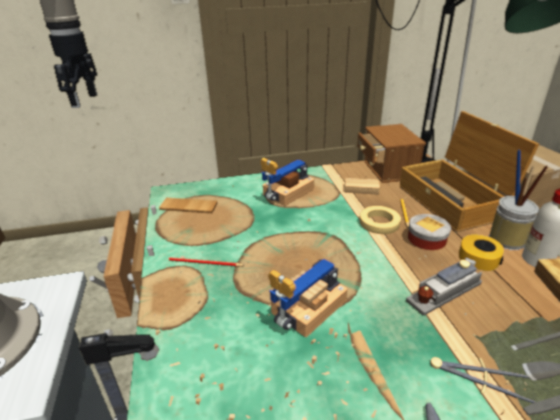

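The side view shows hold-downs at about (288,180) and (310,295), and the top view shows them at (188,180) and (370,205). The left one looks like it holds the dark block. I'll zoom in and measure.

```bash
python3 - <<'E'
from h import *
a=robot.get_image("top");im=a["image"];P=cloud(a)
b=robot.get_image("side");
c1=cv2.resize(im[140:220,140:220],(400,400),interpolation=2);c2=cv2.resize(im[165:245,330:410],(400,400),interpolation=2)
c3=cv2.resize(b["image"][140:220,240:320],(400,300),interpolation=2);c4=cv2.resize(b["image"][250:340,260:360],(400,300),interpolation=2)
cv2.imwrite("pics/c.png",np.vstack([cv2.resize(np.hstack([c1,c2]),(800,300)),np.hstack([c3,c4])]))
hsv=cv2.cvtColor(im,cv2.COLOR_BGR2HSV)
Q=P
for n,(u0,u1,v0,v1) in dict(left=(140,225,140,225),right=(330,415,165,250)).items():
    sub=np.zeros(im.shape[:2],bool);sub[v0:v1,u0:u1]=1
    bl=sub&(hsv[...,0]>105)&(hsv[...,0]<125)&(hsv[...,1]>150)&(abs(P[...,2]-.076)<.008)
    p=Q[bl];c=p.mean(0);w,V=np.linalg.eigh(np.cov(p[:,:2].T));print(n,'strap',len(p),c,V[:,1],np.sqrt(w))
    t=sub&(P[...,2]>.098);p=Q[t];print(' high',len(p),p.mean(0),p.min(0),p.max(0))
    w,V=np.linalg.eigh(np.cov(p[:,:2].T));print(V[:,1],np.sqrt(w))
    br=sub&(hsv[...,0]>15)&(hsv[...,0]<30)&(hsv[...,1]>150)&(P[...,2]>.085);p=Q[br];print(' brass',len(p),p.mean(0))
print(P[300,300],P[180,100])
E
```

```text
left strap 539 [0.63051572 0.36345594 0.07574718] [-0.8285988  -0.55984287] [0.00791781 0.0352029 ]
 high 209 [0.54428244 0.28999639 0.25761395] [0.3969574  0.11783941 0.09836265] [0.59353226 0.34941331 0.94622992]
[0.64721293 0.76230927] [0.01284819 0.10370629]
 brass 154 [0.57316428 0.32429577 0.11754147]
right strap 647 [ 0.56558138 -0.05233386  0.07613594] [-0.84274542 -0.53831233] [0.00823699 0.03503994]
 high 170 [ 0.48935515 -0.04467241  0.28758826] [ 0.3969574  -0.11052662  0.09923557] [0.5307149  0.11783941 0.94622992]
[-0.49547442  0.86862253] [0.00302051 0.09635732]
 brass 97 [ 0.51072813 -0.08283644  0.1260965 ]
[ 0.36021707  0.10305084 -0.00139198] [ 0.83484473  0.95704587 -0.74757931]
```

View pics/c.png

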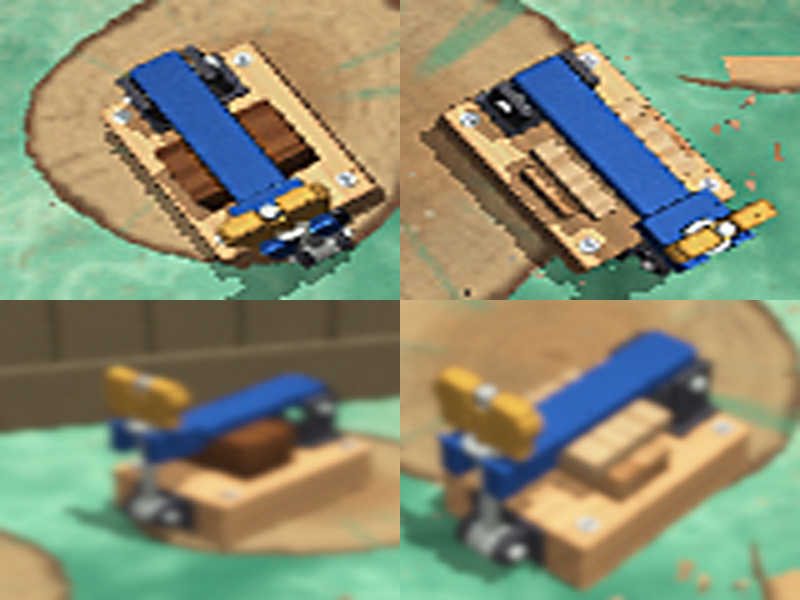

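The left hold-down carries the single dark block: brown block at (230,150) in the crop, brass nut at (275,220). The right one has the pale stack. The dark bolt is at about (0.573, 0.324) and its x axis has a yaw of about 34°. I'll move above it.

```bash
python3 -m jog '[[100,[-1,-0.17,0],[0,0,0]],[100,[-1,-0.17,0],[0,0,0]],[100,[-1,-0.17,0],[0,0,0]],[100,[-1,-0.17,0],[0,0,0]],[100,[-1,-0.17,0],[0,0,0]],[100,[-1,-0.17,0],[0,0,0]],[100,[-1,-0.17,0],[0,0,0]],[100,[-1,-0.17,0],[0,0,0]],[100,[-1,-0.17,0],[0,0,0]]]' 25
python3 -m jog '[[100,[-1,-0.17,0],[0,0,0]],[100,[-1,-0.17,0],[0,0,0]],[100,[-1,-0.17,0],[0,0,0]],[100,[-1,-0.17,0],[0,0,0]],[100,[-1,-0.17,0],[0,0,0]],[100,[-1,-0.17,0],[0,0,0]],[100,[-1,-0.17,0],[0,0,0]],[100,[-1,-0.17,0],[0,0,0]],[100,[-1,-0.17,0],[0,0,0]]]'
python3 -m jog '[[100,[0,0,0],[0,0,0.95]],[100,[0,0,0],[0,0,0.95]],[100,[0,0,0],[0,0,0.95]],[100,[0,0,0],[0,0,0.95]],[100,[0,0,0],[0,0,0.95]],[100,[0,0,0],[0,0,0.95]],[100,[0,0,0],[0,0,0.95]],[100,[0,0,0],[0,0,0]],[100,[0,0,0],[0,0,0]]]'
cat > look.py <<'E'
from h import *
import sys
s=robot.state();M=R.from_quat(s["tcp_rot"]).as_matrix();print(s["t"],s["eef_pos"],s["joints"].round(2),"\n",M.round(3))
for cam in ("wrist","top"):
    a=robot.get_image(cam);im=a["image"];P=cloud(a)
    if cam=="wrist":cv2.imwrite("pics/"+sys.argv[1]+".png",im)
    h=cv2.cvtColor(im,cv2.COLOR_BGR2HSV)
    near=np.hypot(P[...,0]-.573,P[...,1]-.324)<.05
    m=near&(h[...,0]>12)&(h[...,0]<32)&(h[...,1]>130)&(P[...,2]>.11)&(P[...,2]<.13)
    p=P[m];
    if len(p)<10:continue
    w,V=np.linalg.eigh(np.cov(p[:,:2].T));(c,sz,ang)=cv2.minAreaRect((p[:,:2]*1000).astype(np.float32))
    print(cam,len(p),p.mean(0),"long",V[:,1],"rect",c,sz,ang,"zmax",p[:,2].max())
E
python3 look.py w1
```

```text
t: 1.1
eef_pos: [0.3592, 0.4284, 0.248]
tcp_rot: [0.14, 0.99, -0.0, -0.0]
contact_force: [0.0, 0.8, 0.1]
finger_gap: 0.0854
grip_force: 0.0
t: 2.0
eef_pos: [0.5646, 0.3292, 0.2478]
tcp_rot: [0.14, 0.99, -0.0, -0.0]
contact_force: [0.4, 0.7, 0.3]
finger_gap: 0.0855
grip_force: 0.0
t: 2.9
eef_pos: [0.5637, 0.3298, 0.248]
tcp_rot: [0.469, 0.883, -0.0, -0.0]
contact_force: [0.3, 0.5, 0.6]
finger_gap: 0.0852
grip_force: 0.0
2.9 [0.5637077  0.32982278 0.24796879] [-0.76  0.54  0.35  1.2  -0.18  1.43  0.16] 
 [[-0.56   0.828 -0.001]
 [ 0.828  0.56  -0.   ]
 [ 0.    -0.001 -1.   ]]
wrist 620 [0.57633086 0.32939904 0.11841704] long [-0.55924313  0.8290037 ] rect (577.8018188476562, 327.8438415527344) (10.249537467956543, 49.00215148925781) 34.33221435546875 zmax 0.12204854232070941
top 92 [0.57789572 0.32260622 0.1171164 ] long [-0.56497918  0.82510516] rect (578.1653442382812, 323.79852294921875) (10.534673690795898, 41.654178619384766) 33.42129898071289 zmax 0.12332907736464589
```

View pics/w1.png

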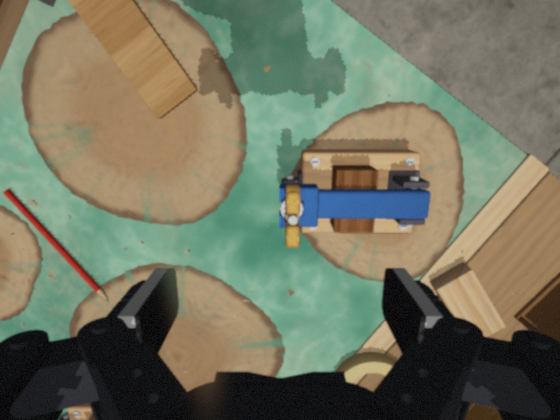

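The wrist view shows the wing nut at (292,208), with the strap running right from it and lined up with the image rows. The bolt is at about (0.578, 0.3275). I'll centre on it, descend and grip.

```bash
python3 -m jog '[[45,[-0.4,0.42,0.5],[0,0,0]],[45,[0,0,0.9],[0,0,0]],[45,[0,0,0.9],[0,0,0]],[45,[0,0,0.9],[0,0,0]],[45,[0,0,0.9],[0,0,0]],[45,[0,0,0.7],[0,0,0]],[45,[0,0,0.4],[0,0,0]],[45,[0,0,0.3],[0,0,0]],[45,[0,0,0],[0,0,0]]]' 25
python3 -m jog '[[0,[0,0,0],[0,0,0]],[0,[0,0,0],[0,0,0]],[0,[0,0,0],[0,0,0]],[0,[0,0,0],[0,0,0]],[0,[0,0,0],[0,0,0]],[0,[0,0,0],[0,0,0]]]' 30
python3 look.py w2
```

```text
t: 3.9
eef_pos: [0.5778, 0.3271, 0.11]
tcp_rot: [0.47, 0.883, -0.001, -0.0]
contact_force: [0.4, -0.0, -0.2]
finger_gap: 0.0383
grip_force: 0.0
t: 4.5
eef_pos: [0.578, 0.327, 0.1121]
tcp_rot: [0.47, 0.883, -0.0, -0.0]
contact_force: [-3.1, -1.6, 5.5]
finger_gap: 0.0103
grip_force: 32.0
4.5 [0.5779909  0.32697492 0.11211273] [-0.74  0.65  0.33  1.36 -0.22  1.16  0.2 ] 
 [[-0.559  0.829 -0.   ]
 [ 0.829  0.559 -0.   ]
 [ 0.    -0.    -1.   ]]
wrist 2597 [0.57537723 0.3315904  0.1180563 ] long [-0.55793365  0.82988556] rect (577.0838012695312, 329.3836364746094) (11.691661834716797, 46.80552291870117) 34.82516098022461 zmax 0.12272605930572265
top 35 [0.58443241 0.31291376 0.11638355] long [-0.56721297  0.82357116] rect (576.660400390625, 327.08709716796875) (9.620170593261719, 50.64377975463867) 31.96455192565918 zmax 0.12166620954095082
```

View pics/w2.png

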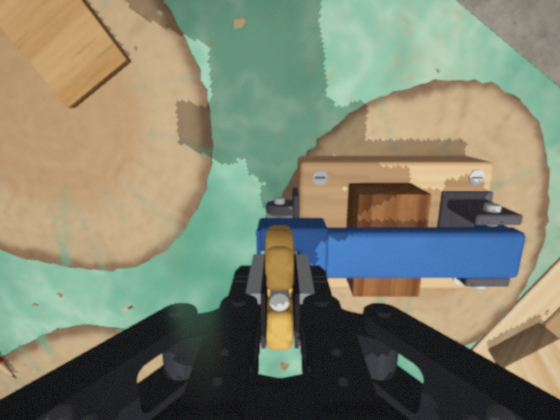

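The wrist view shows the pads closed on the brass wings around (279,300). I'll turn it counter-clockwise, rising with the nut.

```bash
python3 -m jog '[[0,[0,0,-0.02],[0,0,-1]],[0,[0,0,-0.02],[0,0,-1]],[0,[0,0,-0.02],[0,0,-1]],[0,[0,0,-0.02],[0,0,-1]],[0,[0,0,-0.02],[0,0,-1]],[0,[0,0,-0.02],[0,0,-1]],[0,[0,0,0],[0,0,0]]]' 35
python3 -m jog '[[0,[0,0,-0.02],[0,0,-1]],[0,[0,0,-0.02],[0,0,-1]],[0,[0,0,-0.02],[0,0,-1]],[0,[0,0,-0.02],[0,0,-1]],[0,[0,0,-0.02],[0,0,-1]],[0,[0,0,-0.02],[0,0,-1]],[0,[0,0,-0.02],[0,0,-1]],[0,[0,0,-0.02],[0,0,-1]],[0,[0,0,0],[0,0,0]],[0,[0,0,0],[0,0,0]]]'
python3 look.py w3
```

```text
t: 5.3
eef_pos: [0.5777, 0.3268, 0.1144]
tcp_rot: [0.174, 0.985, -0.0, -0.001]
contact_force: [-3.7, -3.3, 4.9]
finger_gap: 0.0104
grip_force: 34.4
t: 6.3
eef_pos: [0.5777, 0.3264, 0.1177]
tcp_rot: [-0.24, 0.971, -0.001, -0.001]
contact_force: [-5.0, -4.2, 4.0]
finger_gap: 0.0102
grip_force: 34.3
6.3 [0.57770861 0.32639281 0.11774938] [-0.54  0.63 -0.    1.34  0.    1.17  1.51] 
 [[-0.885 -0.465 -0.002]
 [-0.465  0.885 -0.002]
 [ 0.002 -0.001 -1.   ]]
wrist 2941 [0.57396107 0.32443921 0.12294271] long [-0.88532487 -0.46497297] rect (577.6267700195312, 326.68963623046875) (50.58555221557617, 11.502620697021484) 27.688343048095703 zmax 0.12947262619392533
top 56 [0.56237107 0.31878819 0.12206628] long [-0.89532024 -0.44542302] rect (564.0808715820312, 317.9644775390625) (22.061668395996094, 20.973674774169922) 13.042862892150879 zmax 0.12752281443398752
```

View pics/w3.png

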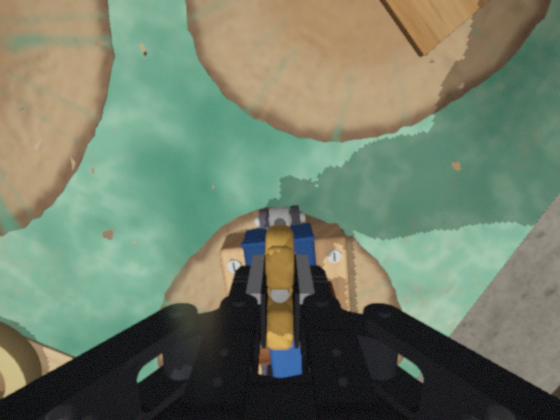

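The view shows the wings now running along the strap, turned about 83° (1.45 rad), still gripped. Next I swing the bolt out about its pin.

```bash
python3 -m jog '[[0,[0.41,-0.045,0.02],[-0.11,-0.99,0]],[0,[0.41,-0.045,0.02],[-0.11,-0.99,0]],[0,[0.41,-0.045,0.02],[-0.11,-0.99,0]],[0,[0,0,0],[0,0,0]]]'
python3 -m jog '[[0,[0.41,-0.045,0.02],[-0.11,-0.99,0]],[0,[0.41,-0.045,0.02],[-0.11,-0.99,0]],[0,[0.41,-0.045,0.02],[-0.11,-0.99,0]],[0,[0.41,-0.045,0.02],[-0.11,-0.99,0]],[0,[0,0,0],[0,0,0]],[0,[0,0,0],[0,0,0]]]'
python3 -c "
from h import *
s=robot.state();print(s['joints'].round(2),R.from_quat(s['tcp_rot']).as_matrix().round(3))
cv2.imwrite('pics/s4.png',cv2.resize(robot.get_image('side')['image'][100:240,200:360],(640,560)))"
```

```text
t: 6.8
eef_pos: [0.5477, 0.3061, 0.1101]
tcp_rot: [-0.236, 0.96, 0.053, 0.143]
contact_force: [-1.9, -1.1, 2.0]
finger_gap: 0.0101
grip_force: 35.9
t: 7.4
eef_pos: [0.5307, 0.2955, 0.0972]
tcp_rot: [-0.231, 0.935, 0.106, 0.246]
contact_force: [-2.1, -25.2, 18.9]
finger_gap: 0.0103
grip_force: 40.0
[-0.58  0.31  0.11  2.08 -0.5   0.24  2.02] [[-0.772 -0.484  0.412]
 [-0.379  0.871  0.312]
 [-0.51   0.084 -0.856]]
```

View pics/s4.png

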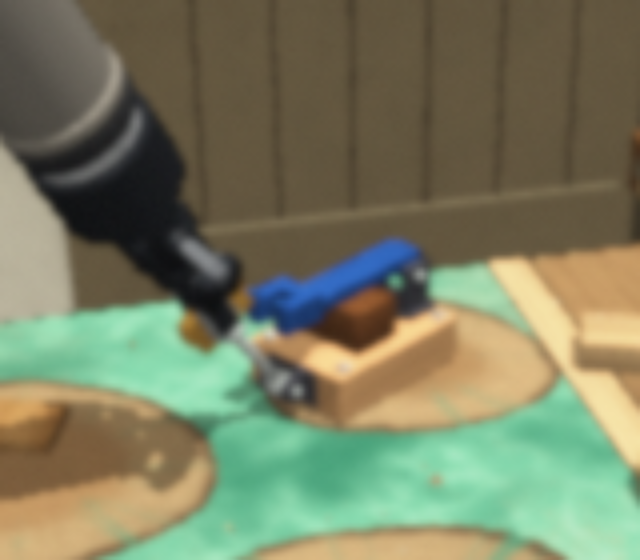

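The bolt is swung out about 0.54 rad, with the wings held at (205,320), and joint 6 is close to its limit. Past 0.4 rad it falls by itself, so I release it here.

```bash
python3 -m jog '[[60,[0,0,0],[0,0,0]],[60,[0,0,0],[0,0,0]],[60,[0,0,0],[0,0,0]],[60,[0,0,0],[0,0,0]],[60,[0,0,0],[0,0,0]],[60,[0,0,0],[0,0,0]],[60,[0,0,0],[0,0,0]],[60,[0,0,0],[0,0,0]]]'
python3 -c "
from h import *
s=robot.state();print(s['joints'].round(2),R.from_quat(s['tcp_rot']).as_matrix().round(3))
cv2.imwrite('pics/s5.png',cv2.resize(robot.get_image('side')['image'][100:240,200:360],(640,560)))"
```

```text
t: 8.25
eef_pos: [0.5195, 0.3072, 0.0931]
tcp_rot: [-0.241, 0.934, 0.111, 0.239]
contact_force: [-0.2, -1.6, -0.0]
finger_gap: 0.051
grip_force: 0.4
[-0.58  0.31  0.09  2.09 -0.5   0.25  2.03] [[-0.769 -0.504  0.392]
 [-0.398  0.859  0.323]
 [-0.5    0.093 -0.861]]
```

View pics/s5.png

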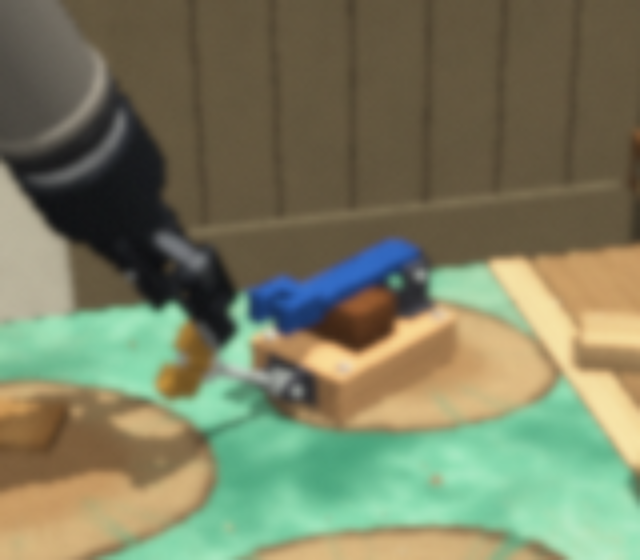

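The bolt hangs out with its wings at about (185,360). The gripper sits about 16 mm off centre, so I'll recentre it and back out along the tool axis.

```bash
python3 -m jog '[[75,[0,-0.3,-0.2],[0,0,0]],[75,[0,-0.2,-0.4],[0,0,0]],[75,[0,0,-0.7],[0,0,0]],[75,[0,0,-0.8],[0,0,0]],[75,[0,0,-0.8],[0,0,0]],[75,[0,0,-0.8],[0,0,0]],[75,[0,0,-0.8],[0,0,0]],[75,[0,0,0],[0,0,0]],[75,[0,0,0],[0,0,0]]]'
python3 -c "
from h import *
s=robot.state();print(s['joints'].round(2),s['qd'].round(3))
cv2.imwrite('pics/s6.png',cv2.resize(robot.get_image('side')['image'][100:340,200:380],(600,800))[:600])"
```

```text
t: 9.2
eef_pos: [0.4822, 0.2598, 0.1898]
tcp_rot: [-0.241, 0.934, 0.112, 0.24]
contact_force: [0.2, 0.3, 0.1]
finger_gap: 0.0641
grip_force: 0.0
[-0.65  0.05  0.21  2.11 -0.3   0.47  1.86] [-0.002  0.033 -0.009  0.011 -0.002  0.001 -0.003]
```

View pics/s6.png

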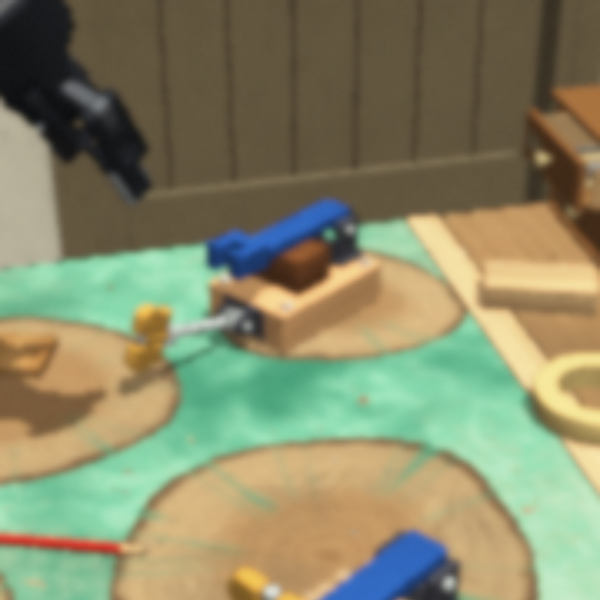

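The bolt hangs out fully, with its wings at (148,335). The gripper is well clear and the pale nut at (250,585) hasn't been touched.

```bash
python3 -c "
from workcell import robot
print(robot.finish_job())"
```

```text
the job is handed in; nothing more can be done
None
```

I loosened the dark block's wing nut by about 83° and swung its bolt out; it hangs clear of the lug. The gripper has let go, the pale hold-down was not touched, and the job was handed in after about 9 s; no verdict came back.

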